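# Refill the bath-fizzer canister with the scoop

## Task

Refill the open frosted canister: take the scoop from the bamboo tray, scoop up at least three bath fizzers together out of the grey stock bin, tip them into the canister from close above its rim, then lay the scoop back flat in the tray and set the bamboo lid squarely on the canister. The fizzers are brittle and must stay clean, so never touch them with the gripper or drop them from a height, and leave every fizzer either in the canister or in the bin. Do not knock over the canister or disturb the toiletries standing around.

Things in the scene. Friction and masses are not known exactly. Their poses are not given: they have to be found in the camera images.
- bin: Grey stock bin, open-topped, fixed, in the middle ahead of the robot: 200 mm long (x) x 118 wide (y), walls and floor 5 thick. Front (-x, towards the robot) cut down to 24 high; sides rise from 24 at the front to 50 just past mid-length and 60 at the back wall (+x). Origin: centre of its underside. No fizzer starts farther forward than x = -15 mm (edge)
- fizz0: Bath fizzer: cream pebble, a flattened ball 38 mm across and 26 mm thick, 26 g; origin at its centre, z through its thickness. Four alike lie side by side in the bin. On the scoop they stay put on slopes up to about 12 degrees, and all slide or tumble off by 38
- fizz1: Bath fizzer, same as fizz0
- fizz2: Bath fizzer, same as fizz0
- fizz3: Bath fizzer, same as fizz0
- scoop: Steel scoop, wooden handle, 196 mm long, 88 wide, 0.12 kg, lying level in the tray, handle roughly towards the robot. Origin: middle of the bowl's underside; x to the lip, z up. Floor from x = -50 to the open lip at +53, 3 thick, bevelled over the last 23 to 1 at the lip; inner width 82; rear wall 37 high; side walls 34 high behind x = 0, sloping to 4 at the lip
- scoop_grip (a point): Where to pinch the handle: scoop frame x = -101, z = 60 mm. The handle is a bar 18 mm wide (y) with flat upright sides, 12 thick, from x = -49, z = 30 rising backwards (-x) at 30 degrees, 110 long; this point is 60 mm up it, on its centre line. Grip firmly (a weak grip slips while scooping), closing along y; the gripper may lean either way along the handle
- scoop_bowl (a point): Middle of the bowl, 20 mm above the scoop's origin; a fizzer whose centre is within 58 mm of it counts as lying in the scoop
- scoop_lip (a point): Middle of the lip, on the underside: scoop frame x = +53, z = 0
- tray: Small bamboo tray, 250 mm (its x) x 140 (its y), rim 20 mm high, wall and floor 6 mm thick; it is fixed. Origin: centre of its underside. It stands on one side (left or right) of the bin, the canister on the other
- canister: Open, empty canister of frosted glass, round, outside 120 mm across at the foot and 124 at the rim, 85 mm high, wall 5 mm, floor 6 mm thick, 0.55 kg, loose. The inside is at least 110 mm across. Origin: centre of its underside
- canister_in (a point): Middle of the canister's inside, on its axis, 40 mm above its underside; a fizzer whose centre is within 60 mm of it counts as inside
- canister_rim (a point): Centre of the canister's mouth, at rim height, 85 mm above its underside
- lid: Loose bamboo lid, right way up on the counter on the robot's side of the canister, 0.15 kg. From below: plug 98 mm across, 8 high; disc 128 across, 10 thick; round knob up to z = 54. Origin: centre of the plug's underside. Seated, the disc rests on the rim, the plug inside with 6 mm play all round, and the origin is 77 mm above the canister's underside
- lid_knob (a point): Middle of the knob's head, 41 mm above the lid's origin; the head is 30 mm across from z = 28 to 54 above a 20 mm neck. Grip here with the fingers pointing down
- soap_dish: Bystander: grey ceramic soap dish with a soap bar, 93 x 138 x 35 mm, behind the bin. Origin: centre of its underside
- swab_jar: Bystander: closed frosted swab jar with a steel lid, 79 mm across, 111 high, behind the bin
- tumbler: Bystander: white tumbler 72 mm across, 95 high, with two toothbrushes reaching to about 170 mm, behind the bin
- nail_brush: Bystander: wooden nail brush 90 x 38 x 31 mm, on the robot's side of the bin, left of its middle line
- cream_tin: Bystander: flat round aluminium tin 65 mm across, 24 high, on the robot's side of the bin, right of its middle line

How it is judged (in metres and radians):
On the way, in this order (a step that is already met when the one before it is completed fails the run):
1. at least three fizzers lie in the scoop together, and the scoop is lifted so that its underside is more than 80 mm above the counter (height (world z) of scoop above 0.08 m and (distance between each of fizz0, fizz1, fizz2 and scoop_bowl below 0.058 m or distance between each of fizz0, fizz1, fizz3 and scoop_bowl below 0.058 m or distance between each of fizz0, fizz2, fizz3 and scoop_bowl below 0.058 m or distance between each of fizz1, fizz2, fizz3 and scoop_bowl below 0.058 m)), for 0.2 s.
2. at least three fizzers are in the canister ((distance between each of fizz0, fizz1, fizz2 and canister_in below 0.06 m or distance between each of fizz0, fizz1, fizz3 and canister_in below 0.06 m or distance between each of fizz0, fizz2, fizz3 and canister_in below 0.06 m or distance between each of fizz1, fizz2, fizz3 and canister_in below 0.06 m)), for 0.2 s.
3. the scoop lies flat in the tray, at rest and released (x of scoop in the frame of tray between -0.08 and 0.08 m and y of scoop in the frame of tray between -0.04 and 0.04 m and z of scoop in the frame of tray between 0 and 0.012 m and angle between scoop's own z axis and vertical below 0.12 rad and linear speed of scoop below 0.02 m/s and contact force between scoop and the fingers below 0.1 N), for 0.2 s.
At the end, for the whole second after the job is handed in: 3 or more fizzers in the canister, the rest there or in the bin; scoop level (7 deg) in the tray, within 80 mm lengthwise and 40 mm across of its middle; lid on the upright canister, centred within 12 mm, level within 4.5 deg, its origin 70 to 82 mm up; both still and released (all of step 3 and (distance between each of fizz0, fizz1, fizz2 and canister_in below 0.06 m or distance between each of fizz0, fizz1, fizz3 and canister_in below 0.06 m or distance between each of fizz0, fizz2, fizz3 and canister_in below 0.06 m or distance between each of fizz1, fizz2, fizz3 and canister_in below 0.06 m) and (distance between fizz0 and canister_in below 0.06 m or (x of fizz0 in the frame of bin between -0.1 and 0.1 m and y of fizz0 in the frame of bin between -0.059 and 0.059 m and z of fizz0 in the frame of bin between 0 and 0.06 m)) and (distance between fizz1 and canister_in below 0.06 m or (x of fizz1 in the frame of bin between -0.1 and 0.1 m and y of fizz1 in the frame of bin between -0.059 and 0.059 m and z of fizz1 in the frame of bin between 0 and 0.06 m)) and (distance between fizz2 and canister_in below 0.06 m or (x of fizz2 in the frame of bin between -0.1 and 0.1 m and y of fizz2 in the frame of bin between -0.059 and 0.059 m and z of fizz2 in the frame of bin between 0 and 0.06 m)) and (distance between fizz3 and canister_in below 0.06 m or (x of fizz3 in the frame of bin between -0.1 and 0.1 m and y of fizz3 in the frame of bin between -0.059 and 0.059 m and z of fizz3 in the frame of bin between 0 and 0.06 m)) and horizontal distance between lid and canister below 0.012 m and z of lid in the frame of canister between 0.07 and 0.082 m and angle between each of lid, canister's own z axis and vertical below 0.08 rad and linear speed of lid below 0.02 m/s and contact force between lid and the fingers below 0.1 N); the robot touches nothing.
It fails at once if the gripper's fingers press a fizzer with more than 0.5 N (contact force between any of fizz0, fizz1, fizz2, fizz3 and the fingers above 0.5 N).
It fails at once if a fizzer moves faster than 2.2 m/s (a drop of about 0.25 m) (linear speed of any of fizz0, fizz1, fizz2, fizz3 above 2.2 m/s).
It fails at once if the canister tips by more than 20 degrees (angle between canister's own z axis and vertical above 0.35 rad).
It fails at once if a bystander (soap dish, swab jar, tumbler, nail brush, cream tin) is shifted by more than 40 mm or tipped by more than 20 degrees (distance of any of soap_dish, swab_jar, tumbler, nail_brush, cream_tin from where it was at the start of the episode above 0.04 m or angle between any of soap_dish, swab_jar, tumbler, nail_brush, cream_tin's own z axis and vertical above 0.35 rad).
It also fails if it takes over 69 s, if anything falls off the work surface, if the arm or the gripper's body presses on something with over 40 N, if the wrist force passes 120 N, or if a joint passes its speed limit or range.

## Robot

A 6-joint arm with a two-finger parallel gripper is mounted at the origin on the work surface. World frame = base frame: x ahead of the robot, y to its left, z up, the work surface at z = 0. Lengths are in m, angles in degrees, forces in N, time in s.
With the tool pointing down it reaches from about 0.3 to 0.75 m from the base axis. Payload 8.5 kg.
Tool frame: the origin (TCP) lies midway between the tips of the shut fingers; the grasp point (between the pads) lies grasp_offset behind it (grasp_offset is the distance from the TCP to the grasp point, in m); z points along the fingers, y is the line along which they close (so a half turn about z gives the same grasp; the last joint's range is limited). The gripper opens to 85 mm and grips with 20 to 120 N. Pads are 22 mm wide; open, the fingers measure 114 mm over their backs; the gripper's body (76 mm by 85 mm) begins 54 mm behind the grasp point. The pads swing forward as they close: fully open they stand 13 mm farther back than shut.
Start: joints at [-77.252, 21.807, 74.336, -0, 83.858, -12.336], TCP at [0.233, -0.498, 0.231] pointing down, gripper open.
Joint ranges: [-178.18, 178.18], [-50.72, 133.34], [12.68, 142.11], [-81.47, 261.47], [9.98, 163.14], [-165.26, 165.26]. Speed limits (degrees/s): [136.94, 136.94, 180, 180, 180, 180].

## Interface

Orientations are given as a 3x3 rotation matrix whose columns are the frame's x, y, z axes.
In Python, from rig import observe, get_image, camera_params, close_job, grasp_offset gives the robot as it stands.
- The arm moves only by the shell command python3 -m handwheel 'ROWS' [OPENING] [FORCE]. ROWS is JSON, a list of rows, each a list of 2 entries, a list of its own where there are three numbers: the shift along the tool's x, y, z as a fraction of full scale, then the turn, a rotation vector about the tool's x, y, z as a fraction of full scale. In form: [[[dx, dy, dz], [ax, ay, az]], ...]. A call has 1 to 10 rows; each row is the pose to reach, as a shift and turn from the pose commanded when the call began, along the tool's axes at that moment, turning the shorter way round; what a row does not reach only later rows make up. Full scale, the value 1, is 0.5 m for a shift and pi rad for a turn. A row lasts 1/10 s, in which the tool goes at most 50 mm and 8.59 degrees, less where a joint would pass 70% of its speed; a pose out of reach is approached as far as the arm can. A call with a number of a shift or a turn outside -1 to 1 is refused whole. A call with a gripper value outside its range is refused whole. OPENING is the opening, from 0 (shut) to 1 (fully open), set as the call begins (- or left out, the last holds). The fingers move at their own pace and stop on an object; FORCE is the grip in N (left out, the last holds). Time passes only in rows, so rows that repeat a pose let the fingers close. It gives the time, the measured TCP pose, the force, the opening and the grip force at its end, in the units of the state.
- observe(): the state, without advancing time (a new reading comes with each control period).
- get_image(name): name is "scene" or "side" or "wrist"; returns (picture, depth): 400x640x3 uint8, red, green, blue; 400x640 float32, m along the optical axis (not along the pixel's ray), 0 where there is no reading.
- camera_params(name): a dict with "K" (3x3 intrinsics, pixels), "R" (3x3) and "t" (3): a world point X has camera coordinates R X + t. Camera axes: x right, y down, z forward; pixel columns grow to the right and rows downward; lengths in m; the calibration is good to about 2 mm. The wrist camera is an equidistant fisheye: a pixel r from the principal point sees the ray r / f radians off the axis. A picture is of the moment at which its call begins: read the wrist's pose just before it. camera_params takes no time and is no camera call; for the wrist camera it gives the pose at the moment of the call.
- close_job(): hands the job in; it is judged then, once.
The state is a dict: "time_s": time; "q": joint angles; "qvel": joint speeds; "joint_efforts": joint torques, N m; "position": TCP position; "tool_rot": TCP orientation; "ft_force": force on the tool from outside, world axes, zero at the start; "wrist_torque": the same for the moment, N m; "grip_width": finger opening in m; "gripper_force": force on a finger pad.
Only numpy, scipy, OpenCV 4.12 (cv2) and the standard library are available. Lean on these libraries where they do the work, as an engineer would, in place of code of your own. Each camera call takes 0.05 s, during which the arm holds its last target. There are 200 camera calls.

## Working session

There is one attempt and no reset: what is moved stays moved. The work goes in short steps, Python scripts to look and compute and a shell command to move; the robot and the scene stay as the last step left them, time stands still between calls to the robot, and variables do not carry over. Pictures are saved under pics/ and viewed, at most 10 in all, crops included, and the job is handed in when it is done.

```bash
mkdir -p pics && ls
python3 - <<'E'
from rig import observe,get_image,camera_params,grasp_offset
import cv2,numpy as np
s=observe();print(s['time_s'],s['position'],np.round(s['tool_rot'],3),s['grip_width'],grasp_offset)
for n in ['scene','side']:
    c=camera_params(n);im,d=get_image(n);np.savez(f'{n}0.npz',im=im,d=d,**c)
    cv2.imwrite(f'pics/{n}0.png',im[:,:,::-1]);print(n,np.round(c['K'],1).tolist(),np.round(-c['R'].T@c['t'],3),np.round(c['R'],3).tolist(),(d>0).mean())
E
```

```text
pics
0.0 [ 0.2331058  -0.49783382  0.23068944] [[ 0.906  0.424 -0.   ]
 [ 0.424 -0.906  0.001]
 [ 0.    -0.001 -1.   ]] 0.08526386864754743 0.0187
scene [[480.1, 0.0, 323.3], [0.0, 480.1, 199.9], [0.0, 0.0, 1.0]] [1.357 0.149 0.879] [[-0.216, 0.976, 0.003], [0.685, 0.154, -0.712], [-0.695, -0.152, -0.702]] 0.99578515625
side [[430.0, 0.0, 318.7], [0.0, 430.0, 194.0], [0.0, 0.0, 1.0]] [0.373 0.728 0.621] [[-0.963, -0.269, 0.012], [-0.165, 0.552, -0.818], [0.213, -0.789, -0.576]] 0.9960390625
```

View pics/scene0.png

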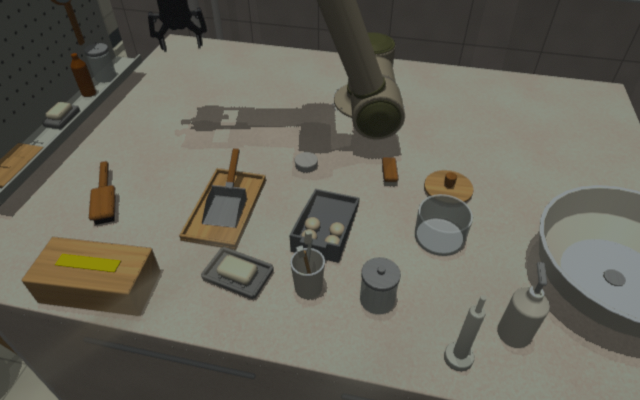

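View pics/side0.png

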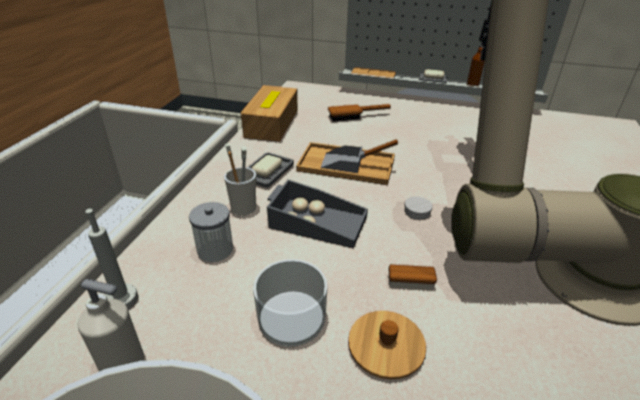

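The scene view shows the tray with the scoop at about (225,205), the bin at (327,222) with cream fizzers around (313,225)–(335,240), the canister at (443,222) and the lid at (449,187). The side view shows the bin at (318,212), the canister at (290,300), the lid at (387,343) and the scoop handle ending at about (397,142).

```bash
cat > h.py <<'E'
import numpy as np,cv2
def load(n):
    f=np.load(n+'.npz');return f['im'],f['d'],f['K'],f['R'],f['t']
def cloud(n):
    im,d,K,R,t=load(n);v,u=np.mgrid[:400,:640]
    P=np.stack([(u-K[0,2])/K[0,0]*d,(v-K[1,2])/K[1,1]*d,d],-1)
    return im,(P-t)@R,d>0
def circ(p):
    A=np.c_[2*p,np.ones(len(p))];c=np.linalg.lstsq(A,(p**2).sum(1),rcond=None)[0]
    return c[:2],np.sqrt(c[2]+c[0]**2+c[1]**2)
E
python3 - <<'E'
from h import *
M=np.zeros((1,1,3))
for n in ['scene0','side0']:
    im,P,ok=cloud(n);x,y,z=P[...,0],P[...,1],P[...,2]
    hsv=cv2.cvtColor(im,cv2.COLOR_RGB2HSV);H,S,V=[hsv[...,i].astype(int) for i in range(3)]
    tab=ok&(abs(z)<.006)&(x>.25)&(x<.7)&(abs(y)<.4);print(n,'table z',np.median(z[tab]))
    # ortho picture
    o=np.zeros((500,800,3),np.uint8);m=ok&(z>-.02)&(z<.2)&(x>.2)&(x<.7)&(abs(y)<.4)
    idx=np.argsort(z[m]);px=((.4-y[m])*1000).astype(int)[idx];py=((.7-x[m])*1000).astype(int)[idx];c=im[m][idx][:,::-1]
    for a,b,k in zip(px,py,c): cv2.circle(o,(int(a),int(b)),1,k.tolist(),-1)
    cv2.imwrite(f'pics/ortho_{n}.png',o)
    def st(name,m):
        m=m&ok
        if m.sum()<5: print(name,'none');return
        r=cv2.minAreaRect((P[m][:,:2]*1000).astype(np.float32));print(name,m.sum(),'rect',np.round(r[0],1),np.round(r[1],1),round(r[2],1),'z',np.round(np.percentile(z[m],[2,50,98])*1000,1))
    reg=lambda a,b,c,d:(x>a)&(x<b)&(y>c)&(y<d)
    br=(H>5)&(H<28)&(S>80)
    if n=='scene0': box=lambda u0,u1,v0,v1:(lambda m:(m.__setitem__((slice(v0,v1),slice(u0,u1)),True),m)[1])(np.zeros(z.shape,bool)); B=dict(tray=(175,275,160,255),bin=(285,365,180,262),can=(410,476,190,256),lid=(415,480,165,210),brush=(375,405,150,190),tin=(285,322,145,175))
    else: B=dict(tray=(290,402,130,190),bin=(262,372,178,248),can=(245,335,250,345),lid=(340,435,305,382),brush=(380,445,258,292),tin=(400,440,190,225))
    b={k:box(*q) for k,q in B.items()}
    st('tray rim',b['tray']&br&(z>.013)&(z<.026)); st('tray hi',b['tray']&(z>.04)); st('scoop grey',b['tray']&(S<80)&(z>.009))
    st('bin all',b['bin']&(z>.015)&(z<.07)&(V<110)); fz=b['bin']&(V>120)&(z>.012)&(z<.07)&(S<120); st('fizz',fz)
    st('can',b['can']&(z>.03)); st('can top',b['can']&(z>.079)&(z<.09)); st('lid',b['lid']&br&(z>.006)); st('knob',b['lid']&br&(z>.035)&(z<.08)); st('brush',b['brush']&(z>.01)&(S>80)); st('tin',b['tin']&(z>.012)&(z<.06))
    lab=cv2.connectedComponentsWithStats(fz.astype(np.uint8))
    for i in range(1,lab[0]): print('  blob',lab[2][i][4],lab[3][i].round(),np.round(np.median(P[lab[1]==i],0)*1000))
E
python3 -c "
import cv2,numpy as np
a=cv2.imread('pics/ortho_scene0.png');b=cv2.imread('pics/ortho_side0.png')
o=np.vstack([a[100:400],b[100:400]]);o=np.clip(o*1.6,0,255).astype(np.uint8);cv2.imwrite('pics/ortho.png',o)"
```

```text
scene0 table z 9.024341940244657e-05
tray rim 722 rect [ 571.6 -277.5] [252.2 142.2] 0.6 z [13.2 18.6 22.6]
tray hi 275 rect [ 527.3 -278.7] [118.8  87.8] 5.1 z [40.3 53.4 78.3]
scoop grey 1228 rect [ 588.9 -261. ] [293.4 174.9] 0.9 z [ 9.1 17.  47. ]
bin all 1358 rect [612.4 -15.9] [118.5 273.9] 86.1 z [15.9 36.4 64.7]
fizz 315 rect [570.9 -21.5] [117.6 197.5] 81.3 z [21.8 28.  32.5]
can 1893 rect [550.3 259.6] [124.5 123.8] 39.4 z [31.5 61.8 86.2]
can top 408 rect [550.3 259.5] [124.6 123.6] 40.1 z [79.2 83.6 87.2]
lid 1071 rect [405.9 270.8] [124.4 181.2] 84.7 z [13.9 18.1 54.9]
knob 127 rect [381.  274.4] [29.4 28.5] 31.6 z [35.8 51.4 56.4]
brush 339 rect [353.9 113.4] [94.7 36.2] 11.1 z [18.2 30.3 34.3]
tin 325 rect [ 362.4 -117.3] [65.5 61.3] 14.0 z [13.8 23.4 27.4]
  blob 2 [316. 188.] [470. -65.  22.]
  blob 1 [321. 189.] [472. -50.  23.]
  blob 1 [359. 197.] [482.  51.  25.]
  blob 100 [312. 222.] [597. -44.  27.]
  blob 103 [337. 227.] [599.  17.  28.]
  blob 9 [303. 233.] [635. -57.  27.]
  blob 2 [306. 230.] [623. -51.  28.]
  blob 21 [313. 234.] [632. -33.  27.]
  blob 7
[... 388 characters left out ...]
214.1] 87.0 z [20.5 30.  61.5]
can 3444 rect [546.6 258.9] [122.7 123.5] 67.6 z [31.3 62.8 86.2]
can top 809 rect [546.6 258.9] [122.6 123.5] 67.5 z [79.3 84.4 86.9]
lid 4163 rect [375.6 273.9] [125.4 125.4] 15.6 z [13.1 18.5 54.5]
knob 348 rect [376.9 273.2] [28.8 29.6] 34.8 z [36.4 53.4 56. ]
brush 813 rect [351.2 115.5] [88.4 36.6] 10.8 z [17.8 31.  33.6]
tin 447 rect [ 360.3 -118.8] [62.4 63.8] 11.4 z [13.7 24.7 27.3]
  blob 151 [313. 192.] [608. -70.  53.]
  blob 130 [299. 203.] [625. -38.  28.]
  blob 132 [316. 205.] [586. -39.  28.]
  blob 11 [268. 205.] [677.  30.  60.]
  blob 27 [292. 213.] [625.   7.  31.]
  blob 7 [267. 218.] [677.  35.  30.]
  blob 54 [309. 218.] [586.  14.  31.]
```

View pics/ortho.png

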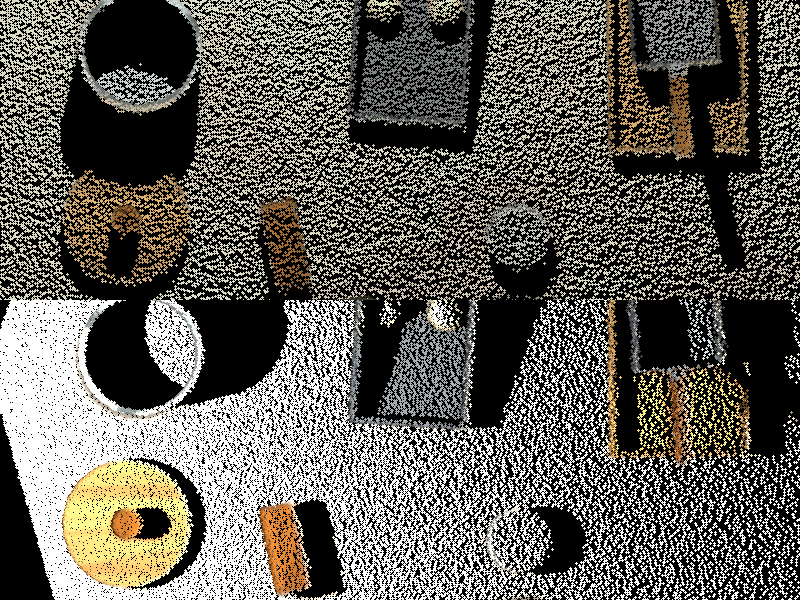

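The top-down maps show the canister ring centred near column 140, the lid at column 126, the bin at columns 350–475 and the tray at columns 612–750. The handle runs close to column 680, almost straight towards the robot. Next I measure the scoop, bin and fizzers more precisely.

Run:
```python
from h import *
for n in ['scene0','side0']:
    im,P,ok=cloud(n);x,y,z=P[...,0]*1000,P[...,1]*1000,P[...,2]*1000
    hsv=cv2.cvtColor(im,cv2.COLOR_RGB2HSV);H,S,V=[hsv[...,i].astype(int) for i in range(3)]
    br=(H>3)&(H<28)&(S>80)
    h=ok&br&(x>400)&(x<540)&(y>-330)&(y<-230)&(z>33)&(z<105)
    c=cv2.connectedComponentsWithStats(h.astype(np.uint8));h=c[1]==1+np.argmax(c[2][1:,4])
    p=np.c_[x[h],y[h],z[h]];a=np.polyfit(p[:,0],p[:,1],1);b=np.polyfit(p[:,0],p[:,2],1)
    print(n,'handle',h.sum(),'x',p[:,0].min(),p[:,0].max(),'y@460,500',np.polyval(a,[460,500]),'yaw',np.degrees(np.arctan(a[0])),'z@460,500',np.polyval(b,[460,500]),'z',p[:,2].max(),np.degrees(np.arctan(b[0])))
    # handle y extents per x-bin
    for x0 in range(440,540,20):
        m=abs(p[:,0]-x0)<6
        if m.sum()>4: print('   x',x0,'y',np.percentile(p[m,1],[3,97]).round(1),'ztop',np.percentile(p[m,2],95).round(1))
    # scoop bowl grey: points above tray rim inside the tray
    g=ok&(S<70)&(x>500)&(x<680)&(y>-345)&(y<-210)&(z>24)&(z<60)
    for x0 in range(520,620,12):
        m=g&(abs(x-x0)<6)
        if m.sum()>4: print('   bowl x',x0,'y',np.percentile(y[m],[2,98]).round(1),'z',np.percentile(z[m],[2,98]).round(1))
    f=ok&(S<70)&(x>540)&(x<700)&(y>-310)&(y<-240)&(z>4)&(z<20)
    if f.sum(): print('   floor x',np.percentile(x[f],[1,50,99]).round(1),'z',np.percentile(z[f],[5,50,95]).round(1))
    # bin
    B=ok&(V<140)&(x>450)&(x<700)&(y>-100)&(y<70)&(z>15)&(z<66)
    print('  bin x',np.percentile(x[B],[.5,99.5]).round(1))
    for x0 in (490,520,550,580,600,620,640,660):
        m=B&(abs(x-x0)<5)
        yy=y[m]
        if m.sum()>4: print('   bin x',x0,'y',np.percentile(yy,[1,99]).round(1),'ztop',np.percentile(z[m],97).round(1))
    fr=B&(x<500)&(y>-60)&(y<30);print('  front x',np.percentile(x[fr],[2,50]),'z',np.percentile(z[fr],[50,95]))
    F=ok&(V>110)&(S<120)&(x>555)&(x<665)&(y>-66)&(y<40)&(z>10)&(z<40)
    o=cv2.connectedComponentsWithStats(F.astype(np.uint8))
    for i in range(1,o[0]):
        if o[2][i][4]>15:
            m=o[1]==i
            # ellipsoid centre: LSQ with known semi-axes
            from scipy.optimize import least_squares
            q=np.c_[x[m],y[m],z[m]];r=least_squares(lambda c:np.sqrt((((q-c)/[19,19,13])**2).sum(1))-1,[*np.median(q[:,:2],0),18],loss='soft_l1',f_scale=.1)
            print('  fizz',m.sum(),r.x.round(1),'res',np.abs(r.fun).mean().round(3))
```

```text
scene0 handle 229 x 442.8577128785306 525.6713017753095 y@460,500 [-283.00392601 -279.63664129] yaw 4.811934674467744 z@460,500 [85.22037597 61.73876152] z 96.35249857580551 -30.41465390392827
   x 460 y [-290.7 -275.4] ztop 91.5
   x 480 y [-289.5 -273.8] ztop 78.7
   x 500 y [-287.6 -270.9] ztop 66.2
   x 520 y [-286.2 -270.5] ztop 55.1
   bowl x 520 y [-284.  -269.4] z [37.4 50.1]
   bowl x 532 y [-315.9 -239.2] z [24.5 47.5]
   bowl x 544 y [-320.3 -232.9] z [24.6 43.9]
   bowl x 556 y [-318.8 -231.2] z [24.9 41.4]
   bowl x 568 y [-318.5 -231. ] z [24.6 40.7]
   bowl x 580 y [-316.8 -229.4] z [25.4 43. ]
   bowl x 592 y [-316.4 -228.7] z [24.7 38.6]
   bowl x 604 y [-315.3 -228.8] z [24.5 30.8]
   floor x [540.9 594.1 637.7] z [ 5.7  8.7 11.6]
  bin x [475.  689.5]
   bin x 490 y [-66.4  50.9] ztop 27.9
   bin x 520 y [-68.4  49.8] ztop 35.1
   bin x 550 y [-70.2  47.4] ztop 42.2
   bin x 580 y [-72.7  45.6] ztop 46.9
   bin x 600 y [-73.1  44.1] ztop 50.9
   bin x 620 y [-75.9  43. ] ztop 54.3
   bin x 640 y [-76.3  41.5] ztop 56.3
   bin x 660 y [-77.1  40.3] ztop 60.4
  front
[... 877 characters left out ...]
bowl x 592 y [-320.7 -229.4] z [24.5 39.5]
   bowl x 604 y [-319.1 -228.8] z [24.2 29.2]
   floor x [542.7 606.7 634. ] z [ 7.8 10.  12.3]
  bin x [472.4 682.5]
   bin x 490 y [-66.1  51.2] ztop 29.1
   bin x 520 y [-69.5  49. ] ztop 35.5
   bin x 550 y [-72.3  46.6] ztop 41.8
   bin x 580 y [-73.3  44.8] ztop 47.2
   bin x 600 y [-75.6  43. ] ztop 52.0
   bin x 620 y [-75.7  42.4] ztop 54.6
   bin x 640 y [-77.7  39.9] ztop 56.2
   bin x 660 y [-79.1  39.3] ztop 58.7
  front x [471.51670526 475.76103272] z [24.29897339 26.26624745]
  fizz 141 [628.5 -46.7  18.8] res 0.057
  fizz 138 [588.2 -48.2  18.9] res 0.061
  fizz 16 [633.8  11.7  19.2] res 0.033
  fizz 40 [592.1  15.7  19.3] res 0.051
```

```bash
cat >> h.py <<'E'
from scipy.spatial.transform import Rotation as Ro
from rig import observe,grasp_offset
D=np.diag([1.,-1,-1]);LEAN=10
def tool(yaw,pitch): return (Ro.from_euler('z',yaw,degrees=True)*Ro.from_euler('y',pitch-LEAN,degrees=True)).as_matrix()@D
def grip2tcp(g,R): return np.array(g)+grasp_offset*R[:,2]
def lip2tcp(l,yaw,pitch):
    S=(Ro.from_euler('z',yaw,degrees=True)*Ro.from_euler('y',pitch,degrees=True)).as_matrix()
    return grip2tcp(np.array(l)-S@[.154,0,-.06],tool(yaw,pitch))
def rel(p0,R0,p,R):
    d=R0.T@(np.array(p)-p0)/.5;w=Ro.from_matrix(R0.T@R).as_rotvec()/np.pi
    return d.round(4).tolist(),w.round(4).tolist()
def now():
    s=observe();return np.array(s['position']),np.array(s['tool_rot'])
E
python3 - <<'E'
from h import *
p,R=now();Rt=tool(4,0);g=np.array([.480,-.281,.066])
t=grip2tcp(g,Rt);print(t);print(rel(p,R,t+[0,0,.1],Rt));print('then',rel(t+[0,0,.1],Rt,t,Rt))
E
```

```text
[ 0.48323931 -0.28077349  0.0475841 ]
([0.637, -0.1809, 0.1668], [-0.0106, 0.0549, 0.1168])
then ([-0.0347, 0.0, 0.197], [0.0, 0.0, 0.0])
```

```bash
python3 -m handwheel '[[[0.05,-0.01,0.01],[0,0.005,0.01]],[[0.13,-0.04,0.03],[-0.002,0.01,0.025]],[[0.22,-0.06,0.06],[-0.004,0.02,0.04]],[[0.31,-0.09,0.08],[-0.005,0.027,0.06]],[[0.4,-0.11,0.1],[-0.006,0.034,0.075]],[[0.49,-0.14,0.13],[-0.008,0.042,0.09]],[[0.56,-0.16,0.15],[-0.009,0.048,0.105]],[[0.61,-0.172,0.16],[-0.0106,0.0549,0.1168]],[[0.637,-0.181,0.167],[-0.0106,0.0549,0.1168]],[[0.637,-0.181,0.167],[-0.0106,0.0549,0.1168]]]' 1 20
python3 - <<'E'
from h import *
from rig import get_image
p,R=now();Rt=tool(4,0);t=grip2tcp([.480,-.281,.066],Rt);print(rel(p,R,t,Rt))
im,d=get_image('wrist');cv2.imwrite('pics/w1.png',im[:,:,::-1])
E
```

```text
time_s: 1.1
position: [0.4837, -0.2801, 0.1473]
tool_rot: [[0.982, 0.073, 0.172], [0.072, -0.997, 0.012], [0.172, 0.0, -0.985]]
ft_force: [0.1, -0.7, 0.4]
grip_width: 0.0851
gripper_force: 0.0
([-0.0353, 0.0012, 0.1962], [-0.0, 0.0004, 0.0009])
```

View pics/w1.png

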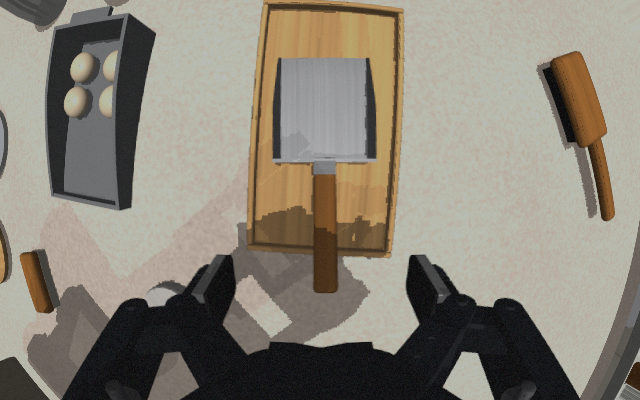

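The wrist view shows the handle (column 325, rows 165–290) upright and centred between the fingers (columns 232 and 412), so the yaw and y are right. I descend and grip.

```bash
python3 -m handwheel '[[[-0.005,0,0.03],[0,0,0]],[[-0.014,0,0.08],[0,0,0]],[[-0.023,0,0.13],[0,0,0]],[[-0.031,0,0.175],[0,0,0]],[[-0.035,0.001,0.196],[0,0,0]],[[-0.035,0.001,0.196],[0,0,0]]]' && python3 -m handwheel '[[[0,0,0],[0,0,0]],[[0,0,0],[0,0,0]],[[0,0,0],[0,0,0]],[[0,0,0],[0,0,0]],[[0,0,0],[0,0,0]],[[0,0,0],[0,0,0]],[[0,0,0],[0,0,0]]]' 0 110
python3 - <<'E'
from h import *
p,R=now();print(p,R.round(3).tolist())
E
```

```text
time_s: 1.75
position: [0.4823, -0.2824, 0.0475]
tool_rot: [[0.983, 0.069, 0.172], [0.068, -0.998, 0.012], [0.172, -0.0, -0.985]]
ft_force: [-0.3, -0.7, 0.3]
grip_width: 0.0853
gripper_force: 0.0
time_s: 2.45
position: [0.4832, -0.2819, 0.0488]
tool_rot: [[0.982, 0.07, 0.174], [0.069, -0.998, 0.01], [0.174, 0.002, -0.985]]
ft_force: [-2.5, 0.4, 6.0]
grip_width: 0.0161
gripper_force: 107.1
[ 0.48320473 -0.28190882  0.04878208] [[0.982, 0.07, 0.174], [0.069, -0.998, 0.01], [0.174, 0.002, -0.985]]
```

```bash
cat >> h.py <<'E'
C=np.array([.5755,-.0135]);BY=-3.9
def binp(x,y,z):
    c,s=np.cos(np.radians(BY)),np.sin(np.radians(BY));return np.array([C[0]+c*x-s*y,C[1]+s*x+c*y,z])
E
python3 - <<'E'
from h import *
p,R=now()
p1=p+[0,0,.12];print('lift',rel(p,R,p1,R))
R2=tool(BY,18);p2=lip2tcp(binp(-.025,0,.11),BY,18);print('over',p1,p2,rel(p1,R,p2,R2))
p3=lip2tcp(binp(-.025,0,.012),BY,18);print('down',p3,rel(p2,R2,p3,R2))
E
```

```text
lift ([0.0418, 0.0005, -0.2363], [0.0, 0.0, 0.0])
over [ 0.48320473 -0.28190882  0.16878208] [ 0.42033593 -0.00292197  0.196134  ] ([-0.0754, -0.5653, -0.07], [-0.0002, -0.1001, 0.0441])
down [ 0.42033593 -0.00292197  0.098134  ] ([0.0273, 0.0, 0.1941], [0.0, 0.0, 0.0])
```

```bash
python3 -m handwheel '[[[0.002,0,-0.015],[0,0,0]],[[0.009,0,-0.05],[0,0,0]],[[0.018,0,-0.1],[0,0,0]],[[0.027,0,-0.15],[0,0,0]],[[0.035,0,-0.2],[0,0,0]],[[0.042,0,-0.236],[0,0,0]],[[0.042,0,-0.236],[0,0,0]]]' && python3 -m handwheel '[[[-0.004,-0.03,-0.004],[0,-0.005,0.002]],[[-0.012,-0.09,-0.012],[0,-0.015,0.007]],[[-0.022,-0.17,-0.02],[0,-0.03,0.013]],[[-0.033,-0.25,-0.03],[0,-0.044,0.02]],[[-0.044,-0.33,-0.04],[0,-0.058,0.026]],[[-0.054,-0.41,-0.05],[0,-0.072,0.032]],[[-0.064,-0.48,-0.06],[0,-0.085,0.038]],[[-0.071,-0.535,-0.066],[0,-0.095,0.042]],[[-0.075,-0.565,-0.07],[0,-0.1,0.044]],[[-0.075,-0.565,-0.07],[0,-0.1,0.044]]]'
python3 - <<'E'
from h import *
from rig import get_image,camera_params
p,R=now();print(observe()['grip_width'],observe()['ft_force'])
p3=lip2tcp(binp(-.025,0,.012),BY,18);print('down',rel(p,R,p3,tool(BY,18)))
ims=[]
for n in ['scene','side']:
    c=camera_params(n);im,d=get_image(n);np.savez(n+'1.npz',im=im,d=d,**c);ims.append(im[:,:,::-1])
cv2.imwrite('pics/b1.png',np.vstack([cv2.resize(ims[0][120:280,200:480],None,fx=1.8,fy=1.8),cv2.resize(ims[1][120:280,180:460],None,fx=1.8,fy=1.8)]))
E
```

```text
time_s: 3.15
position: [0.4839, -0.2822, 0.1706]
tool_rot: [[0.982, 0.07, 0.177], [0.07, -0.998, 0.008], [0.177, 0.005, -0.984]]
ft_force: [-0.2, 0.5, -1.3]
grip_width: 0.016
gripper_force: 107.6
time_s: 4.15
position: [0.42, -0.0012, 0.195]
tool_rot: [[0.988, -0.065, -0.141], [-0.064, -0.998, 0.011], [-0.141, -0.002, -0.99]]
ft_force: [0.2, -0.2, -0.4]
grip_width: 0.0165
gripper_force: 107.5
0.016460694828968052 [ 0.19736196 -0.17305721 -0.43757225]
down ([0.0282, 0.0037, 0.1916], [-0.0005, 0.0007, 0.001])
```

View pics/b1.png

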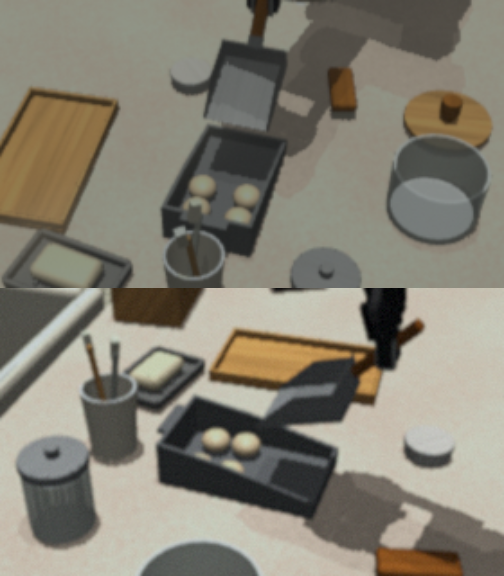

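The crops show the scoop held over the bin's front half, nose down and lined up with the bin's axis, with all four fizzers still resting behind the lip. I check the lip position in the depth data before going down.

Run:
```python
from h import *
for n in ['scene1','side1']:
    im,P,ok=cloud(n);S=cv2.cvtColor(im,cv2.COLOR_RGB2HSV)[...,1]
    m=ok&(P[...,2]>.085)&(P[...,2]<.2)&(P[...,0]>.44)&(P[...,0]<.6)&(P[...,1]>-.09)&(P[...,1]<.07)&(S<80)
    q=(P[m]-[*C,0])@Ro.from_euler('z',BY,degrees=True).as_matrix()*1000
    print(n,m.sum())
    for x0 in range(-100,-10,10):
        k=abs(q[:,0]-x0)<5
        if k.sum()>5: print(x0,'y',np.percentile(q[k,1],[2,98]).round(1),'z',np.percentile(q[k,2],[2,98]).round(1))
    print('xmax',np.percentile(q[:,0],99.5))
```

```text
scene1 1815
-100 y [-38.3  47.3] z [130.2 166.5]
-90 y [-39.1  47. ] z [126.5 164.2]
-80 y [-39.1  47.1] z [123.1 161.1]
-70 y [-39.1  47. ] z [119.  157.9]
-60 y [-40.3  46.9] z [116.9 154.8]
-50 y [-39.3  46.8] z [112.5 141.9]
-40 y [-39.4  46.8] z [108.9 132.4]
-30 y [-39.8  46.5] z [104.9 122.1]
-20 y [-38.5  46. ] z [106.  111.8]
xmax -23.6234023468314
side1 1368
-100 y [-42.3  45.5] z [132.4 167.3]
-90 y [-43.5  45.6] z [129.3 164.1]
-80 y [-44.1  45.5] z [125.9 160.6]
-70 y [-43.2  45. ] z [122.9 156.9]
-60 y [-44.9  45. ] z [119.7 151.5]
-50 y [-43.5  45.4] z [115.1 140.6]
-40 y [-43.7  45.3] z [111.6 130.6]
-30 y [-43.3  44.3] z [107.8 119.4]
xmax -25.559720139442074
```

```bash
python3 -m handwheel '[[[0.003,0.001,0.02],[0,0,0]],[[0.009,0.002,0.06],[0,0,0]],[[0.016,0.003,0.11],[0,0,0.001]],[[0.023,0.004,0.155],[0,0,0.001]],[[0.028,0.004,0.185],[0,0,0.001]],[[0.028,0.004,0.192],[0,0,0.001]],[[0.028,0.004,0.192],[0,0,0.001]]]'
python3 - <<'E'
from h import *
p,R=now();print(observe()['ft_force'])
def pose(x,y,z,pt): return lip2tcp(binp(x,y,z),BY,pt),tool(BY,pt)
for w in [(-.025,0,.012,18),(-.015,0,.010,16),(-.005,0,.009,14),(.005,0,.008,11.5),(.015,0,.008,9),(.023,0,.008,6),(.03,0,.008,3)]:
    print(w,rel(p,R,*pose(*w)))
p,R=pose(.03,0,.008,3)
print('from C')
for w in [(.04,.005,.008,2),(.05,-.005,.008,2),(.06,.005,.008,2),(.07,-.005,.008,2),(.08,0,.008,2),(.09,0,.008,2)]: print(w,rel(p,R,*pose(*w)))
E
```

```text
time_s: 4.95
position: [0.4207, -0.0051, 0.0982]
tool_rot: [[0.987, -0.072, -0.14], [-0.071, -0.997, 0.011], [-0.141, -0.001, -0.99]]
ft_force: [-0.3, 0.1, -1.1]
grip_width: 0.0163
gripper_force: 107.5
[-0.2628252   0.10445965 -1.05009196]
(-0.025, 0, 0.012, 18) ([-0.001, -0.0044, 0.0003], [-0.0005, 0.0006, -0.0011])
(-0.015, 0, 0.01, 16) ([0.0148, -0.0044, 0.0113], [-0.0005, 0.0117, -0.0012])
(-0.005, 0, 0.009, 14) ([0.0308, -0.0044, 0.0206], [-0.0005, 0.0228, -0.0012])
(0.005, 0, 0.008, 11.5) ([0.0462, -0.0045, 0.0326], [-0.0004, 0.0367, -0.0012])
(0.015, 0, 0.008, 9) ([0.0619, -0.0045, 0.0428], [-0.0004, 0.0506, -0.0012])
(0.023, 0, 0.008, 6) ([0.0735, -0.0045, 0.0564], [-0.0004, 0.0672, -0.0012])
(0.03, 0, 0.008, 3) ([0.084, -0.0046, 0.0704], [-0.0004, 0.0839, -0.0012])
from C
(0.04, 0.005, 0.008, 2) ([0.0176, -0.01, 0.0074], [-0.0, 0.0056, 0.0])
(0.05, -0.005, 0.008, 2) ([0.0374, 0.01, 0.0098], [-0.0, 0.0056, 0.0])
(0.06, 0.005, 0.008, 2) ([0.0573, -0.01, 0.0123], [-0.0, 0.0056, 0.0])
(0.07, -0.005, 0.008, 2) ([0.0771, 0.01, 0.0147], [-0.0, 0.0056, 0.0])
(0.08, 0, 0.008, 2) ([0.097, 0.0, 0.0171], [-0.0, 0.0056, 0.0])
(0.09, 0, 0.008, 2) ([0.1168, -0.0, 0.0196], [-0.0, 0.0056, 0.0])
```

```bash
python3 -m handwheel '[[[0.006,-0.002,0.005],[0,0.005,-0.001]],[[0.015,-0.003,0.012],[0,0.012,-0.001]],[[0.023,-0.003,0.016],[0,0.017,-0.001]],[[0.031,-0.004,0.021],[0,0.023,-0.001]],[[0.039,-0.004,0.027],[0,0.03,-0.001]],[[0.047,-0.004,0.033],[0,0.037,-0.001]],[[0.055,-0.004,0.038],[0,0.044,-0.001]],[[0.063,-0.004,0.044],[0,0.052,-0.001]],[[0.074,-0.004,0.057],[0,0.067,-0.001]],[[0.084,-0.004,0.07],[0,0.084,-0.001]]]'
python3 - <<'E'
from h import *
from rig import get_image,camera_params
p,R=now();print(observe()['ft_force'])
def pose(x,y,z,pt): return lip2tcp(binp(x,y,z),BY,pt),tool(BY,pt)
print(rel(p,R,*pose(.03,0,.008,3)))
ims=[]
for n in ['scene','side']:
    im,d=get_image(n);ims.append(im[:,:,::-1])
cv2.imwrite('pics/b2.png',np.vstack([cv2.resize(ims[0][150:280,240:420],None,fx=2.2,fy=2.2),cv2.resize(ims[1][150:280,220:400],None,fx=2.2,fy=2.2)]))
E
```

```text
time_s: 5.95
position: [0.4583, -0.0053, 0.0582]
tool_rot: [[0.99, -0.068, 0.127], [-0.067, -0.998, -0.008], [0.127, -0.0, -0.992]]
ft_force: [-0.9, 0.5, -1.4]
grip_width: 0.0164
gripper_force: 107.6
[-0.92307138  0.49605536 -1.39559816]
([-0.002, 0.0004, 0.0014], [-0.0002, -0.0016, 0.0001])
```

View pics/b2.png

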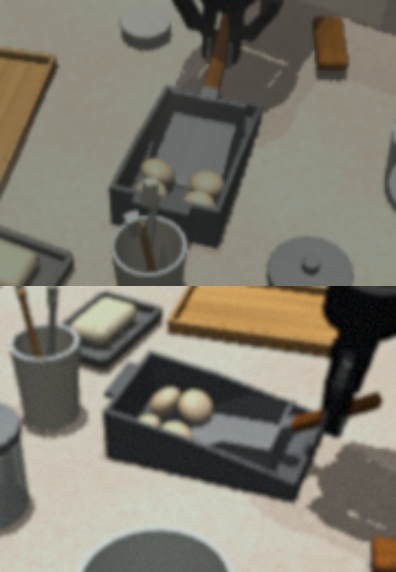

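Both crops show the scoop inside the bin with its lip just in front of the fizzers, which have been pushed into the rear part of the bin. No contact force yet, so I drive under them slightly lower, with small sideways shifts.

```bash
python3 -m handwheel '[[[0.008,-0.006,0.005],[0,0.002,0]],[[0.016,-0.01,0.009],[0,0.004,0]],[[0.024,-0.01,0.01],[0,0.004,0]],[[0.03,0,0.011],[0,0.004,0]],[[0.037,0.01,0.012],[0,0.004,0]],[[0.045,0.01,0.013],[0,0.004,0]],[[0.052,0,0.014],[0,0.004,0]],[[0.059,-0.01,0.015],[0,0.004,0]],[[0.066,-0.01,0.016],[0,0.004,0]],[[0.073,0,0.017],[0,0.004,0]]]'
python3 - <<'E'
from h import *
from rig import get_image,camera_params
p,R=now();s=observe();print(s['ft_force'],s['wrist_torque'])
def pose(x,y,z,pt): return lip2tcp(binp(x,y,z),BY,pt),tool(BY,pt)
print(rel(p,R,*pose(.07,0,.008,2)))
ims=[]
for n in ['scene','side']:
    im,d=get_image(n);ims.append(im[:,:,::-1])
cv2.imwrite('pics/b3.png',np.vstack([cv2.resize(ims[0][150:280,240:420],None,fx=2.2,fy=2.2),cv2.resize(ims[1][150:280,220:400],None,fx=2.2,fy=2.2)]))
E
```

```text
time_s: 7.05
position: [0.4951, -0.0072, 0.0543]
tool_rot: [[0.989, -0.066, 0.136], [-0.066, -0.998, -0.008], [0.136, -0.001, -0.991]]
ft_force: [-0.0, 0.3, 0.4]
grip_width: 0.0164
gripper_force: 107.6
[-0.00853736  0.3196139   0.42208557] [0.10835177 0.25822214 0.08427246]
([0.0029, 0.0016, -0.0006], [-0.0004, 0.001, 0.0005])
```

View pics/b3.png

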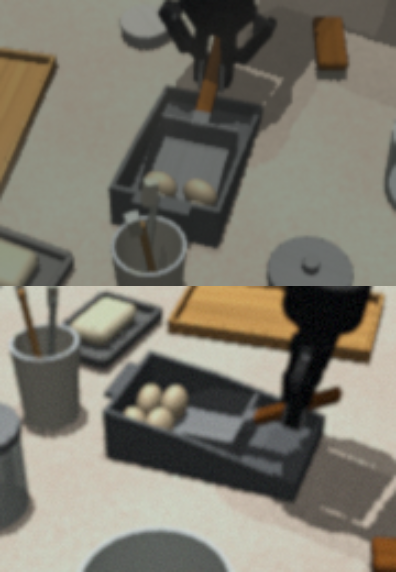

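The fizzers have moved inwards, with the front pair on the lip and the rear pair at the back wall (side crop at about (150,405)). I continue the last 20 mm to the wall.

```bash
python3 -m handwheel '[[[0.005,0.004,0.001],[0,0,0]],[[0.01,0.008,0.002],[0,0,0]],[[0.015,0.002,0.003],[0,0,0]],[[0.02,-0.006,0.004],[0,0,0]],[[0.025,-0.006,0.004],[0,0,0]],[[0.03,0,0.005],[0,0,0]],[[0.034,0.004,0.005],[0,0,0]],[[0.038,0.002,0.005],[0,0,0]],[[0.042,0,0.006],[0,0,0]],[[0.043,0,0.006],[0,0,0]]]'
python3 - <<'E'
from h import *
from rig import get_image,camera_params
p,R=now();s=observe();print(s['ft_force'],s['wrist_torque'])
def pose(x,y,z,pt): return lip2tcp(binp(x,y,z),BY,pt),tool(BY,pt)
print(rel(p,R,*pose(.09,0,.008,2)))
for n in ['scene','side']:
    c=camera_params(n);im,d=get_image(n);np.savez(n+'2.npz',im=im,d=d,**c)
    im,P,ok=cloud(n+'2');V=im.max(-1)
    q=(P-[*C,0])@Ro.from_euler('z',BY,degrees=True).as_matrix()*1000
    m=ok&(V>110)&(q[...,0]>20)&(q[...,0]<92)&(abs(q[...,1])<52)&(q[...,2]>15)&(q[...,2]<60)
    o=cv2.connectedComponentsWithStats(m.astype(np.uint8))
    for i in range(1,o[0]):
        if o[2][i][4]>15: print(n,o[2][i][4],'med',np.median(q[o[1]==i],0).round(0),'rng',np.percentile(q[o[1]==i],[3,97],axis=0).round(0).tolist())
E
```

```text
time_s: 8.15
position: [0.5169, -0.0093, 0.0542]
tool_rot: [[0.988, -0.068, 0.136], [-0.067, -0.998, -0.009], [0.136, -0.001, -0.991]]
ft_force: [0.2, 0.3, -1.9]
grip_width: 0.0163
gripper_force: 107.6
[ 0.23735828  0.31797418 -1.91277748] [-0.01682952  0.31913776 -0.03039331]
([-0.0008, 0.0005, -0.0013], [-0.0002, 0.0009, -0.0])
scene 90 med [ 55. -16.  38.] rng [[42.0, -35.0, 30.0], [78.0, -3.0, 43.0]]
scene 157 med [54. 18. 34.] rng [[35.0, 1.0, 27.0], [77.0, 34.0, 42.0]]
side 402 med [51. -4. 35.] rng [[29.0, -30.0, 26.0], [83.0, 29.0, 42.0]]
```

Run:
```python
from h import *
p,R=now()
def pose(x,y,z,pt): return lip2tcp(binp(x,y,z),BY,pt),tool(BY,pt)
for a in (2,6,10,14,17):
    t=np.radians(a);q=pose(-.013+.103*np.cos(t),0,.013+.103*np.sin(t),-a);print(a,rel(p,R,*q))
p,R=q
for dz,dx in ((.05,-.005),(.15,-.02)):
    q=pose(-.013+.103*np.cos(t)+dx,0,.013+.103*np.sin(t)+dz,-17);print(dz,rel(p,R,*q))
```

```text
2 ([-0.0073, 0.0004, 0.0018], [-0.0002, 0.023, 0.0])
6 ([-0.0135, 0.0004, 0.0081], [-0.0002, 0.0452, 0.0])
10 ([-0.0193, 0.0004, 0.0148], [-0.0002, 0.0674, -0.0])
14 ([-0.0246, 0.0004, 0.0218], [-0.0002, 0.0897, -0.0])
17 ([-0.0283, 0.0004, 0.0274], [-0.0002, 0.1063, -0.0])
0.05 ([0.0365, -0.0, -0.0936], [0.0, 0.0, 0.0])
0.15 ([0.1006, 0.0, -0.2855], [0.0, 0.0, 0.0])
```

```bash
python3 -m handwheel '[[[-0.003,0,0.001],[0,0.01,0]],[[-0.007,0,0.002],[0,0.023,0]],[[-0.01,0,0.005],[0,0.034,0]],[[-0.0135,0,0.008],[0,0.045,0]],[[-0.0165,0,0.0115],[0,0.056,0]],[[-0.019,0,0.015],[0,0.067,0]],[[-0.022,0,0.0185],[0,0.078,0]],[[-0.025,0,0.022],[0,0.09,0]],[[-0.028,0,0.027],[0,0.106,0]],[[-0.028,0,0.027],[0,0.106,0]]]' && python3 -m handwheel '[[[0.002,0,-0.006],[0,0,0]],[[0.008,0,-0.02],[0,0,0]],[[0.015,0,-0.04],[0,0,0]],[[0.025,0,-0.065],[0,0,0]],[[0.036,0,-0.094],[0,0,0]],[[0.049,0,-0.13],[0,0,0]],[[0.062,0,-0.17],[0,0,0]],[[0.077,0,-0.213],[0,0,0]],[[0.09,0,-0.255],[0,0,0]],[[0.1,0,-0.285],[0,0,0]]]'
python3 - <<'E'
from h import *
from rig import get_image
ims=[]
for n in ['scene','side']:
    im,d=get_image(n);ims.append(im[:,:,::-1])
cv2.imwrite('pics/b4.png',np.vstack([cv2.resize(ims[0][110:270,240:420],None,fx=1.8,fy=1.8),cv2.resize(ims[1][80:240,220:400],None,fx=1.8,fy=1.8)]))
E
```

```text
time_s: 9.25
position: [0.5034, -0.0082, 0.0382]
tool_rot: [[0.891, -0.068, 0.45], [-0.062, -0.998, -0.029], [0.451, -0.002, -0.893]]
ft_force: [0.3, -0.1, -2.5]
grip_width: 0.0165
gripper_force: 107.6
time_s: 10.25
position: [0.4846, -0.0081, 0.1908]
tool_rot: [[0.889, -0.07, 0.452], [-0.062, -0.998, -0.034], [0.453, 0.002, -0.892]]
ft_force: [-0.0, 0.1, -2.8]
grip_width: 0.0163
gripper_force: 107.6
```

View pics/b4.png

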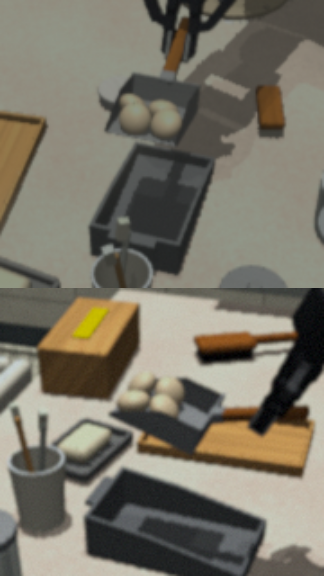

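All four fizzers lie in the scoop, in the scene crop at about (135,118) and (165,122) with two more behind them, and the bin is empty. Next I carry them to the canister.

```bash
cat >> h.py <<'E'
CAN=np.array([.5485,.2592])
def pour(back,z,pt,yaw=25):
    a=np.radians(yaw);return lip2tcp([CAN[0]-back*np.cos(a),CAN[1]-back*np.sin(a),z],yaw,pt),tool(yaw,pt)
E
python3 - <<'E'
from h import *
p,R=now();q=pour(.03,.175,-17);print(p,q[0],rel(p,R,*q))
r=pour(.03,.135,-17);print(rel(*q,*r))
for pt,z in ((-10,.125),(0,.115),(8,.108)): print(pt,rel(*r,*pour(.028,z,pt)))
E
```

```text
[ 0.48536603 -0.00806303  0.19128834] [0.37963346 0.18045624 0.17069122] ([-0.2295, -0.3615, -0.0722], [0.0739, -0.0004, -0.1431])
([-0.0363, 0.0, 0.0713], [0.0, 0.0, 0.0])
-10 ([0.013, 0.0, -0.0138], [0.0, -0.0389, 0.0])
0 ([0.037, -0.0, -0.0393], [0.0, -0.0944, 0.0])
8 ([0.0623, 0.0, -0.0569], [0.0, -0.1389, -0.0])
```

```bash
python3 -m handwheel '[[[-0.007,-0.011,-0.002],[0.002,0,-0.004]],[[-0.021,-0.033,-0.006],[0.007,0,-0.013]],[[-0.044,-0.069,-0.014],[0.014,0,-0.027]],[[-0.073,-0.115,-0.023],[0.024,0,-0.046]],[[-0.103,-0.162,-0.032],[0.033,0,-0.064]],[[-0.134,-0.21,-0.042],[0.043,0,-0.083]],[[-0.163,-0.256,-0.051],[0.052,0,-0.101]],[[-0.188,-0.296,-0.059],[0.06,0,-0.117]],[[-0.209,-0.329,-0.066],[0.067,0,-0.13]],[[-0.223,-0.352,-0.07],[0.072,0,-0.139]]]'
python3 -m handwheel '[[[-0.006,-0.009,-0.002],[0.002,0,-0.004]],[[-0.006,-0.009,-0.002],[0.002,0,-0.004]]]'
python3 - <<'E'
from h import *
from rig import get_image,camera_params
p,R=now()
r=pour(.03,.135,-17);print(rel(p,R,*r))
a=np.radians(25)
for n in ['scene','side']:
    c=camera_params(n);im,d=get_image(n);np.savez(n+'3.npz',im=im,d=d,**c)
    im,P,ok=cloud(n+'3');m=ok&(P[...,2]>.105)&(P[...,2]<.26)&(P[...,0]>.38)&(P[...,0]<.62)&(P[...,1]>.12)&(P[...,1]<.34)
    q=(P[m]-[*CAN,0])@Ro.from_euler('z',25,degrees=True).as_matrix()*1000
    k=q[:,0]>np.percentile(q[:,0],99)-8
    print(n,'lip x',np.percentile(q[:,0],99),'y',np.percentile(q[k,1],[2,98]),'z',np.percentile(q[k,2],[2,50,98]))
cv2.imwrite('pics/b5.png',cv2.resize(im[150:350,200:420,::-1],None,fx=2,fy=2))
E
```

```text
time_s: 11.35
position: [0.3799, 0.1774, 0.1686]
tool_rot: [[0.813, 0.415, 0.409], [0.368, -0.91, 0.192], [0.451, -0.005, -0.892]]
ft_force: [-0.9, -0.1, -2.5]
grip_width: 0.0162
gripper_force: 107.6
time_s: 11.55
position: [0.3763, 0.1792, 0.1687]
tool_rot: [[0.808, 0.425, 0.408], [0.377, -0.905, 0.196], [0.453, -0.005, -0.892]]
ft_force: [-0.4, 0.4, -1.4]
grip_width: 0.0167
gripper_force: 107.5
([-0.0281, 0.001, 0.071], [-0.0017, 0.0004, 0.0])
scene lip x -30.650822031506625 y [-42.18256759  43.63166861] z [169.78408074 176.17900106 193.74283014]
side lip x -33.52309260106907 y [-42.26667808  43.6837504 ] z [170.95855403 173.82371658 194.28155852]
```

View pics/b5.png

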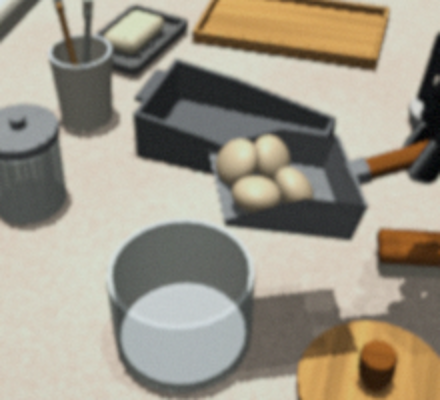

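The side crop shows the four fizzers around (238,160)–(295,185) in the scoop, which hangs above and just short of the canister mouth. Depth data put the lip 32 mm short of the canister axis and centred on it. I lower and start tipping.

```bash
python3 -m handwheel '[[[-0.003,0,0.008],[0,0,0]],[[-0.008,0,0.022],[-0.001,0,0]],[[-0.016,0,0.04],[-0.002,0,0]],[[-0.023,0.001,0.058],[-0.002,0,0]],[[-0.027,0.001,0.068],[-0.002,0,0]],[[-0.028,0.001,0.071],[-0.002,0,0]]]' && python3 -m handwheel '[[[0.006,0,-0.006],[0,-0.018,0]],[[0.013,0,-0.014],[0,-0.039,0]],[[0.021,0,-0.022],[0,-0.058,0]],[[0.029,0,-0.031],[0,-0.077,0]],[[0.037,0,-0.039],[0,-0.094,0]],[[0.045,0,-0.045],[0,-0.109,0]],[[0.053,0,-0.051],[0,-0.124,0]],[[0.062,0,-0.057],[0,-0.139,0]],[[0.062,0,-0.057],[0,-0.139,0]]]'
python3 - <<'E'
from h import *
from rig import get_image,camera_params
p,R=now()
for pt,z in ((8,.108),(15,.104),(20,.101),(25,.099),(30,.098),(35,.098),(40,.098),(45,.098),(50,.098)): print(pt,rel(p,R,*pour(.027,z,pt)))
for n in ['scene','side']:
    c=camera_params(n);im,d=get_image(n);np.savez(n+'3.npz',im=im,d=d,**c)
    im,P,ok=cloud(n+'3');m=ok&(P[...,2]>.092)&(P[...,2]<.26)&(P[...,0]>.38)&(P[...,0]<.62)&(P[...,1]>.12)&(P[...,1]<.34)
    q=(P[m]-[*CAN,0])@Ro.from_euler('z',25,degrees=True).as_matrix()*1000
    k=q[:,0]>np.percentile(q[:,0],99)-8
    print(n,'lip x',np.percentile(q[:,0],99),'y',np.percentile(q[k,1],[2,98]),'z',np.percentile(q[k,2],[2,50,98]))
E
```

```text
time_s: 12.25
position: [0.3803, 0.1802, 0.1303]
tool_rot: [[0.809, 0.421, 0.411], [0.376, -0.907, 0.19], [0.452, 0.0, -0.892]]
ft_force: [-0.6, 0.0, -1.7]
grip_width: 0.0162
gripper_force: 107.5
time_s: 13.15
position: [0.3951, 0.1869, 0.1711]
tool_rot: [[0.906, 0.422, 0.033], [0.421, -0.907, 0.014], [0.036, 0.002, -0.999]]
ft_force: [-0.0, 0.4, -3.0]
grip_width: 0.016
gripper_force: 107.5
8 ([-0.0018, -0.0014, 0.0018], [0.0005, -0.0004, -0.0003])
15 ([0.0164, -0.0014, -0.0236], [0.0005, -0.0392, -0.0004])
20 ([0.0318, -0.0014, -0.04], [0.0005, -0.067, -0.0004])
25 ([0.0492, -0.0014, -0.0569], [0.0005, -0.0948, -0.0004])
30 ([0.0684, -0.0014, -0.0742], [0.0005, -0.1226, -0.0004])
35 ([0.0893, -0.0014, -0.0917], [0.0004, -0.1504, -0.0005])
40 ([0.1117, -0.0014, -0.1074], [0.0004, -0.1781, -0.0005])
45 ([0.1353, -0.0014, -0.121], [0.0004, -0.2059, -0.0005])
50 ([0.16, -0.0014, -0.1326], [0.0004, -0.2337, -0.0005])
scene lip x -20.37586184070626 y [-41.22630042  40.55918573] z [106.50853455 124.69668808 141.31459738]
side lip x -26.272246570615025 y [-21.68241567  42.65567116] z [106.85815671 128.06180774 143.03397349]
```

```bash
python3 -m handwheel '[[[0.003,-0.001,-0.004],[0,-0.007,0]],[[0.008,-0.001,-0.012],[0,-0.02,0]],[[0.0164,-0.001,-0.024],[0,-0.039,0]],[[0.021,-0.001,-0.029],[0,-0.048,0]],[[0.027,-0.001,-0.035],[0,-0.058,0]],[[0.032,-0.001,-0.04],[0,-0.067,0]],[[0.038,-0.001,-0.046],[0,-0.076,0]],[[0.043,-0.001,-0.051],[0,-0.085,0]],[[0.049,-0.001,-0.057],[0,-0.095,0]],[[0.056,-0.001,-0.063],[0,-0.104,0]]]'
python3 - <<'E'
from h import *
from rig import get_image
p,R=now()
for pt,z in ((30,.098),(35,.098),(40,.098),(45,.098),(50,.098)): print(pt,rel(p,R,*pour(.027,z,pt)))
ims=[]
im,d=get_image('side');cv2.imwrite('pics/b6.png',cv2.resize(im[170:350,200:420,::-1],None,fx=2,fy=2))
E
```

```text
time_s: 14.25
position: [0.4177, 0.1983, 0.2029]
tool_rot: [[0.868, 0.421, -0.261], [0.403, -0.907, -0.122], [-0.289, 0.001, -0.957]]
ft_force: [0.6, -0.4, -1.1]
grip_width: 0.0162
gripper_force: 107.5
30 ([0.0108, 0.0001, -0.0168], [0.0001, -0.018, -0.0004])
35 ([0.0249, 0.0001, -0.0402], [0.0001, -0.0457, -0.0005])
40 ([0.041, 0.0001, -0.0622], [0.0001, -0.0735, -0.0005])
45 ([0.0589, 0.0001, -0.0827], [0.0, -0.1013, -0.0005])
50 ([0.0786, 0.0, -0.1016], [0.0, -0.1291, -0.0005])
```

View pics/b6.png

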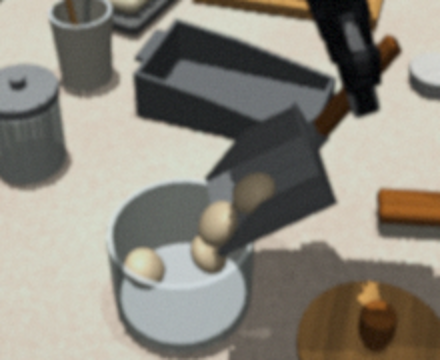

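The side crop shows the fizzers sliding out: one on the canister floor at (145,265), one at (205,252), one leaving the lip at (218,222) and one still in the scoop. I continue tipping.

```bash
python3 -m handwheel '[[[0.005,0,-0.008],[0,-0.009,0]],[[0.011,0,-0.017],[0,-0.018,0]],[[0.017,0,-0.028],[0,-0.032,0]],[[0.025,0,-0.04],[0,-0.046,0]],[[0.033,0,-0.051],[0,-0.06,0]],[[0.041,0,-0.062],[0,-0.073,0]],[[0.05,0,-0.073],[0,-0.087,0]],[[0.059,0,-0.083],[0,-0.101,0]],[[0.059,0,-0.083],[0,-0.101,0]],[[0.059,0,-0.083],[0,-0.101,0]]]'
cat > fz.py <<'E'
from h import *
from rig import get_image,camera_params
for n in ['scene','side']:
    c=camera_params(n);im,d=get_image(n);np.savez(n+'4.npz',im=im,d=d,**c)
    im,P,ok=cloud(n+'4');hsv=cv2.cvtColor(im,cv2.COLOR_RGB2HSV).astype(int);H,S,V=hsv[...,0],hsv[...,1],hsv[...,2]
    q=(P-[*CAN,0])*1000
    m=ok&(np.hypot(q[...,0],q[...,1])<150)&(q[...,2]<220)&(H>10)&(H<30)&(S>35)&(S<120)&(V>110)&(q[...,2]>10)
    m&=~((P[...,0]<.45)&(P[...,2]<.07))
    o=cv2.connectedComponentsWithStats(m.astype(np.uint8))
    for i in range(1,o[0]):
        if o[2][i][4]>25: print(n,o[2][i][4],'px',o[3][i].round(),'med rel can',np.median(q[o[1]==i],0).round(0),'zmax',np.percentile(q[o[1]==i][:,2],97).round(0),np.percentile(hsv[o[1]==i],50,axis=0))
    m=ok&(q[...,2]>79)&(q[...,2]<90)&(np.hypot(q[...,0],q[...,1])<75)&(np.hypot(q[...,0],q[...,1])>50)
    if m.sum()>20: print(n,'rim circ',m.sum(),circ(P[m][:,:2]))
E
python3 fz.py
```

```text
time_s: 15.3
position: [0.4541, 0.2152, 0.2338]
tool_rot: [[0.744, 0.422, -0.518], [0.346, -0.907, -0.241], [-0.572, 0.001, -0.821]]
ft_force: [-0.5, 0.2, -1.3]
grip_width: 0.0161
gripper_force: 107.6
scene rim circ 307 (array([0.55044455, 0.25975283]), np.float64(0.059138304668279865))
side 138 px [298. 296.] med rel can [ -7. -23.  30.] zmax 33.0 [ 19.5  65.  120. ]
side 80 px [270. 302.] med rel can [35.  3. 33.] zmax 36.0 [ 19.  66. 117.]
side rim circ 662 (array([0.54656558, 0.25933326]), np.float64(0.05919335428158201))
```

Run:
```python
from h import *
p,R=now()
q=pour(.05,.15,20);print('a',rel(p,R,*q))
q2=pour(.06,.17,0);print('a2',rel(p,R,*q2))
R3=tool(4,0);t=np.array([.4832,-.2819,.0485])+[0,0,.13];print('b',rel(*q2,t,R3))
```

```text
a ([-0.1271, 0.0003, 0.0732], [0.0001, 0.1381, -0.0005])
a2 ([-0.1486, 0.0003, 0.159], [0.0002, 0.2492, -0.0004])
b ([-0.1634, 0.9256, 0.0384], [-0.0203, -0.0, 0.1149])
```

```bash
python3 -m handwheel '[[[-0.015,0,0.002],[0,0.015,0]],[[-0.045,0,0.012],[0,0.045,0]],[[-0.085,0,0.035],[0,0.09,0]],[[-0.127,0,0.073],[0,0.138,0]],[[-0.138,0,0.105],[0,0.18,0]],[[-0.145,0,0.14],[0,0.22,0]],[[-0.149,0,0.159],[0,0.249,0]],[[-0.149,0,0.159],[0,0.249,0]]]' && python3 fz.py && python3 -m handwheel '[[[-0.005,0.028,0.001],[-0.001,0,0.003]],[[-0.015,0.083,0.003],[-0.002,0,0.01]],[[-0.028,0.157,0.007],[-0.003,0,0.02]],[[-0.042,0.241,0.01],[-0.005,0,0.03]],[[-0.059,0.333,0.014],[-0.007,0,0.041]],[[-0.075,0.426,0.018],[-0.009,0,0.053]],[[-0.092,0.518,0.022],[-0.011,0,0.064]],[[-0.108,0.611,0.025],[-0.013,0,0.076]],[[-0.124,0.703,0.029],[-0.015,0,0.087]],[[-0.139,0.787,0.033],[-0.017,0,0.098]]]'
python3 - <<'E'
from h import *
p,R=now()
R3=tool(4,0);t=np.array([.4832,-.2819,.0485])+[0,0,.11];print('b',rel(p,R,t,R3))
E
```

```text
time_s: 16.2
position: [0.3543, 0.1697, 0.2113]
tool_rot: [[0.894, 0.421, 0.156], [0.415, -0.907, 0.072], [0.172, 0.001, -0.985]]
ft_force: [-0.1, 0.3, -0.3]
grip_width: 0.0162
gripper_force: 107.6
scene 26 px [453. 197.] med rel can [-57.  17.  85.] zmax 87.0 [ 18.5  52.  131. ]
scene 112 px [450. 224.] med rel can [-19.  20.  28.] zmax 34.0 [ 21.  56. 132.]
scene rim circ 415 (array([0.55023887, 0.25971655]), np.float64(0.059202226997294036))
side 228 px [298. 298.] med rel can [ -8. -22.  27.] zmax 32.0 [ 20.   56.5 191. ]
side 219 px [275. 303.] med rel can [28.  1. 32.] zmax 36.0 [ 21.  53. 202.]
side rim circ 811 (array([0.5465587, 0.25941  ]), np.float64(0.05911341613039471))
time_s: 17.3
position: [0.4654, -0.2172, 0.1839]
tool_rot: [[0.978, 0.121, 0.17], [0.119, -0.993, 0.02], [0.171, 0.001, -0.985]]
ft_force: [0.8, -0.3, -0.4]
grip_width: 0.0164
gripper_force: 107.5
b ([0.0107, 0.1327, 0.0535], [-0.0025, 0.0007, 0.016])
```

```bash
python3 -m handwheel '[[[0.004,0.045,0.018],[-0.001,0,0.006]],[[0.008,0.09,0.036],[-0.002,0,0.011]],[[0.01,0.12,0.048],[-0.003,0.001,0.015]],[[0.011,0.132,0.053],[-0.003,0.001,0.016]],[[0.011,0.133,0.053],[-0.003,0.001,0.016]]]'
python3 - <<'E'
from h import *
from rig import get_image,camera_params
p,R=now();R3=tool(4,0);t=np.array([.4832,-.2819,.0485]);print('down',rel(p,R,t,R3))
o=np.array([.581,-.274,0])
for n in ['scene','side']:
    c=camera_params(n);im,d=get_image(n);np.savez(n+'5.npz',im=im,d=d,**c)
    im,P,ok=cloud(n+'5');S=cv2.cvtColor(im,cv2.COLOR_RGB2HSV)[...,1]
    q=(P-o)@Ro.from_euler('z',4,degrees=True).as_matrix()*1000
    m=ok&(S<80)&(abs(q[...,0])<75)&(abs(q[...,1])<60)&(q[...,2]>95)&(q[...,2]<180)
    k=q[m]
    f=k[(abs(k[:,1])<30)&(k[:,0]>-35)&(k[:,0]<25)]
    print(n,m.sum(),'x',np.percentile(k[:,0],[1,99]).round(1),'floor z fit',np.polyfit(f[:,0],f[:,2],1).round(3))
    for x0 in (-30,-10,10,30):
        b=k[abs(k[:,0]-x0)<5];print('   ',x0,np.percentile(b[:,1],[2,98]).round(1))
    # fizzers in bin?
    w=(P-[*C,0])@Ro.from_euler('z',BY,degrees=True).as_matrix()*1000;V=im.max(-1)
    print('  bin bright px',(ok&(V>120)&(abs(w[...,0])<92)&(abs(w[...,1])<50)&(w[...,2]>12)&(w[...,2]<45)).sum())
E
```

```text
time_s: 17.8
position: [0.4824, -0.2791, 0.1585]
tool_rot: [[0.982, 0.072, 0.174], [0.071, -0.997, 0.012], [0.174, 0.001, -0.985]]
ft_force: [-0.2, 0.5, -0.5]
grip_width: 0.0163
gripper_force: 107.6
down ([-0.0372, 0.0055, 0.2169], [0.0001, -0.0002, 0.0006])
scene 1705 x [-57.1  54.1] floor z fit [-8.00000e-03  1.18245e+02]
    -30 [-39.4  47.6]
    -10 [-39.8  47.2]
    10 [-39.9  47. ]
    30 [-39.5  47.3]
  bin bright px 0
side 933 x [-63.2  50.6] floor z fit [-8.00000e-03  1.20201e+02]
    -30 [-42.6  47.5]
    -10 [-43.1  48.4]
    10 [-42.5  47.3]
    30 [-43.2  46.5]
  bin bright px 0
```

```bash
python3 -m handwheel '[[[-0.004,0.001,0.02],[0,0,0]],[[-0.012,0.003,0.07],[0,0,0]],[[-0.021,0.004,0.12],[0,0,0]],[[-0.028,0.005,0.165],[0,0,0]],[[-0.033,0.005,0.195],[0,0,0]],[[-0.036,0.005,0.21],[0,0,0]],[[-0.037,0.005,0.217],[0,0,0]],[[-0.037,0.005,0.217],[0,0,0]]]'
```

```text
time_s: 18.7
position: [0.4831, -0.2814, 0.0493]
tool_rot: [[0.982, 0.072, 0.175], [0.071, -0.997, 0.011], [0.176, 0.002, -0.984]]
ft_force: [0.0, 0.4, -0.1]
grip_width: 0.0159
gripper_force: 107.7
```

```bash
python3 -m handwheel '[[[0,0,0.001],[0,0,0]],[[0,0,0.001],[0,0,0]],[[0,0,0.001],[0,0,0]],[[0,0,0.001],[0,0,0]],[[0,0,0.001],[0,0,0]],[[0,0,0.001],[0,0,0]],[[0,0,0.001],[0,0,0]],[[0,0,0.001],[0,0,0]]]' 1 20 && python3 -m handwheel '[[[0.005,0,-0.03],[0,0,0]],[[0.014,0,-0.08],[0,0,0]],[[0.026,0,-0.15],[0,0,0]],[[0.04,0,-0.23],[0,0,0]],[[0.051,0,-0.295],[0,0,0]],[[0.051,0,-0.295],[0,0,0]]]'
python3 - <<'E'
from h import *
from rig import get_image,camera_params
o=np.array([.581,-.274,0])
for n in ['scene','side']:
    c=camera_params(n);im,d=get_image(n);np.savez(n+'6.npz',im=im,d=d,**c)
    im,P,ok=cloud(n+'6');S=cv2.cvtColor(im,cv2.COLOR_RGB2HSV)[...,1]
    q=(P-o)@Ro.from_euler('z',4,degrees=True).as_matrix()*1000
    m=ok&(S<80)&(abs(q[...,0])<70)&(abs(q[...,1])<60)&(q[...,2]>5)&(q[...,2]<80)
    k=q[m];f=k[(abs(k[:,1])<30)&(k[:,0]>-35)&(k[:,0]<25)]
    print(n,'floor fit',np.polyfit(f[:,0],f[:,2],1).round(3),np.polyfit(f[:,1],f[:,2],1).round(3))
    H=cv2.cvtColor(im,cv2.COLOR_RGB2HSV)[...,0].astype(int)
    kn=ok&(H>3)&(H<28)&(S>80)&(P[...,2]>.035)&(P[...,2]<.07)&(np.hypot(P[...,0]-.378,P[...,1]-.274)<.04)
    print('  knob',circ(P[kn&(P[...,2]<.05)][:,:2]) if (kn&(P[...,2]<.05)).sum()>5 else '',P[kn&(P[...,2]>.049)].mean(0))
    dk=ok&(S>60)&(P[...,2]>.012)&(P[...,2]<.024)&(np.hypot(P[...,0]-.378,P[...,1]-.274)<.075)
    r=cv2.minEnclosingCircle((P[dk][:,:2]*1000).astype(np.float32));print('  disc',r,'z',np.median(P[dk][:,2]))
    rm=ok&(P[...,2]>.079)&(P[...,2]<.09)&(abs(np.hypot(P[...,0]-CAN[0],P[...,1]-CAN[1])-.06)<.012);print('  rim',circ(P[rm][:,:2]),'ztop',np.percentile(P[rm][:,2],[50,95]))
    w=(P-[*C,0])
p,R=now();LEAN=0;Rt=(Ro.from_euler('z',35,degrees=True)).as_matrix()@D
t=np.array([.378,.2738,.041-grasp_offset+.12]);print(p,t,rel(p,R,t,Rt))
E
```

```text
time_s: 19.5
position: [0.4831, -0.2815, 0.0483]
tool_rot: [[0.982, 0.072, 0.175], [0.071, -0.997, 0.011], [0.175, 0.001, -0.985]]
ft_force: [0.0, 0.2, -0.2]
grip_width: 0.0854
gripper_force: 0.0
time_s: 20.1
position: [0.4836, -0.2825, 0.2026]
tool_rot: [[0.981, 0.072, 0.181], [0.072, -0.997, 0.005], [0.181, 0.008, -0.984]]
ft_force: [0.8, 0.1, 0.6]
grip_width: 0.0853
gripper_force: 0.0
scene floor fit [-3.000e-03  8.921e+00] [1.000e-03 8.933e+00]
  knob (array([0.37931871, 0.27334791]), np.float64(0.01303060129827635)) [0.38066962 0.27364683 0.05347825]
  disc ((377.05419921875, 274.7262268066406), 65.31631469726562) z 0.017855984551779596
  rim (array([0.55014555, 0.25968212]), np.float64(0.05924838149725222)) ztop [0.08379972 0.08666981]
side floor fit [6.0000e-03 1.0536e+01] [ 0.047 11.421]
  knob (array([0.37620387, 0.27223281]), np.float64(0.014498278694706674)) [0.37639393 0.27449699 0.05381303]
  disc ((375.9227294921875, 272.0649719238281), 64.92958068847656) z 0.018323043980705618
  rim (array([0.54657225, 0.25940825]), np.float64(0.059166825422327214)) ztop [0.08430223 0.08633885]
[ 0.48235373 -0.28130489  0.19819942] [0.378  0.2738 0.1423] ([-0.146, -1.1225, 0.0853], [0.0158, -0.0546, -0.1711])
```

```bash
cat >> h.py <<'E'
RL=Ro.from_euler('z',30,degrees=True).as_matrix()@D
E
python3 - <<'E'
from h import *
p,R=now();t=np.array([.3785,.2738,.146]);m=p+(t-p)*.5;m[2]=.19
print(rel(p,R,m,(Ro.from_euler('z',17,degrees=True)).as_matrix()@D))
E
```

```text
([-0.0656, -0.5611, 0.0038], [0.0069, -0.0559, -0.0714])
```

```bash
python3 -m handwheel '[[[-0.003,-0.03,0],[0,-0.003,-0.004]],[[-0.01,-0.09,0],[0.001,-0.009,-0.012]],[[-0.02,-0.17,0],[0.002,-0.017,-0.022]],[[-0.03,-0.26,0],[0.003,-0.026,-0.033]],[[-0.041,-0.35,0],[0.004,-0.035,-0.045]],[[-0.051,-0.44,0.002],[0.005,-0.044,-0.056]],[[-0.06,-0.52,0.004],[0.006,-0.052,-0.066]],[[-0.0656,-0.56,0.004],[0.007,-0.056,-0.0714]],[[-0.0656,-0.56,0.004],[0.007,-0.056,-0.0714]]]' 1 20
python3 - <<'E'
from h import *
p,R=now();t=np.array([.3785,.2738,.146])
print(rel(p,R,t,RL))
E
```

```text
time_s: 21.1
position: [0.4289, -0.0016, 0.1889]
tool_rot: [[0.955, 0.297, -0.004], [0.297, -0.955, 0.002], [-0.004, -0.003, -1.0]]
ft_force: [1.0, -0.1, 1.0]
grip_width: 0.0857
gripper_force: 0.0
([0.0674, -0.5557, 0.0871], [-0.001, 0.001, -0.0708])
```

```bash
python3 -m handwheel '[[[0.004,-0.03,0.002],[0,0,-0.004]],[[0.011,-0.09,0.008],[0,0,-0.012]],[[0.021,-0.17,0.02],[0,0,-0.022]],[[0.032,-0.26,0.035],[0,0,-0.033]],[[0.043,-0.35,0.05],[0,0,-0.045]],[[0.053,-0.44,0.065],[-0.001,0.001,-0.056]],[[0.062,-0.515,0.078],[-0.001,0.001,-0.066]],[[0.067,-0.555,0.086],[-0.001,0.001,-0.071]],[[0.067,-0.556,0.087],[-0.001,0.001,-0.071]],[[0.067,-0.556,0.087],[-0.001,0.001,-0.071]]]'
python3 - <<'E'
from h import *
p,R=now();t=np.array([.3785,.2738,.026]);print(p,rel(p,R,t,RL))
E
```

```text
time_s: 22.1
position: [0.3811, 0.2706, 0.1461]
tool_rot: [[0.868, 0.497, 0.002], [0.497, -0.868, -0.002], [0.001, 0.003, -1.0]]
ft_force: [0.5, -0.7, 0.0]
grip_width: 0.0855
gripper_force: 0.0
[0.381138   0.2706462  0.14608035] ([-0.0016, -0.0087, 0.2401], [0.0008, -0.0002, -0.0012])
```

```bash
python3 -m handwheel '[[[-0.001,-0.002,0.02],[0,0,0]],[[-0.002,-0.005,0.07],[0,0,-0.001]],[[-0.002,-0.008,0.13],[0,0,-0.001]],[[-0.002,-0.009,0.185],[0,0,-0.001]],[[-0.002,-0.009,0.22],[0,0,-0.001]],[[-0.002,-0.009,0.238],[0,0,-0.001]],[[-0.002,-0.009,0.24],[0,0,-0.001]]]' && python3 -m handwheel '[[[0,0,0],[0,0,0]],[[0,0,0],[0,0,0]],[[0,0,0],[0,0,0]],[[0,0,0],[0,0,0]],[[0,0,0],[0,0,0]],[[0,0,0],[0,0,0]],[[0,0,0],[0,0,0]]]' 0 40
python3 - <<'E'
from h import *
p,R=now();print(rel(p,R,[.3785+.17,.2738-.0145,p[2]+.12],RL))
E
```

```text
time_s: 22.8
position: [0.3784, 0.2737, 0.0258]
tool_rot: [[0.867, 0.498, 0.001], [0.498, -0.867, -0.002], [0.0, 0.002, -1.0]]
ft_force: [-0.2, 0.5, 0.0]
grip_width: 0.0853
gripper_force: 0.0
time_s: 23.5
position: [0.3788, 0.2747, 0.0274]
tool_rot: [[0.866, 0.5, 0.004], [0.5, -0.866, -0.001], [0.003, 0.003, -1.0]]
ft_force: [-1.0, -0.8, 7.2]
grip_width: 0.029
gripper_force: 39.1
([0.2795, 0.1968, -0.2385], [0.0009, -0.0011, -0.0002])
```

```bash
python3 -m handwheel '[[[0,0,-0.015],[0,0,0]],[[0,0,-0.05],[0,0,0]],[[0,0,-0.1],[0,0,0]],[[0,0,-0.15],[0,0,0]],[[0,0,-0.2],[0,0,0]],[[0,0,-0.235],[0,0,0]],[[0,0,-0.24],[0,0,0]]]' && python3 -m handwheel '[[[0.015,0.01,0],[0,0,0]],[[0.045,0.032,0],[0,0,0]],[[0.085,0.06,0],[0,0,0]],[[0.13,0.092,0],[0,0,0]],[[0.175,0.123,0],[0,0,0]],[[0.215,0.151,0],[0,0,0]],[[0.25,0.176,0],[0,0,0]],[[0.272,0.191,0],[0,0,0]],[[0.279,0.197,0],[0,0,0]],[[0.279,0.197,0],[0,0,0]]]'
cat > ld.py <<'E'
from h import *
from rig import get_image,camera_params
p,R=now();s=observe();print(p,s['ft_force'],s['grip_width'])
for n in ['scene','side']:
    c=camera_params(n);im,d=get_image(n);np.savez(n+'7.npz',im=im,d=d,**c)
    im,P,ok=cloud(n+'7');hsv=cv2.cvtColor(im,cv2.COLOR_RGB2HSV).astype(int);H,S=hsv[...,0],hsv[...,1]
    rr=np.hypot(P[...,0]-p[0],P[...,1]-p[1])
    dk=ok&(H>5)&(H<28)&(S>70)&(rr<.08)&(rr>.025)&(P[...,2]>.08)
    q=P[dk]*1000;z0=np.median(q[:,2]);k=q[abs(q[:,2]-z0)<4]
    A=np.c_[k[:,:2]-k[:,:2].mean(0),np.ones(len(k))];f=np.linalg.lstsq(A,k[:,2],rcond=None)[0]
    print(n,dk.sum(),'disc',cv2.minEnclosingCircle(k[:,:2].astype(np.float32)),'z',z0,'tilt',np.degrees(f[:2]).round(2))
    rm=ok&(P[...,2]>.079)&(P[...,2]<.09)&(abs(np.hypot(P[...,0]-CAN[0],P[...,1]-CAN[1])-.06)<.012)
    if rm.sum()>20: print('  rim',rm.sum(),circ(P[rm][:,:2]))
E
python3 ld.py
```

```text
time_s: 24.2
position: [0.3787, 0.2751, 0.1488]
tool_rot: [[0.866, 0.499, 0.007], [0.499, -0.866, 0.001], [0.006, 0.003, -1.0]]
ft_force: [0.2, -0.5, -1.1]
grip_width: 0.0289
gripper_force: 39.6
time_s: 25.2
position: [0.5483, 0.2587, 0.1458]
tool_rot: [[0.867, 0.499, 0.001], [0.499, -0.867, -0.001], [0.0, 0.002, -1.0]]
ft_force: [-0.2, 0.4, -1.7]
grip_width: 0.0288
gripper_force: 39.7
[0.54825898 0.25865405 0.14581582] [-0.19193567  0.41210711 -1.68507288] 0.028790988932099904
scene 1335 disc ((549.068359375, 258.4896545410156), 64.33261108398438) z 135.90577473963884 tilt [-0.42  0.02]
  rim 231 (array([0.55063171, 0.25971289]), np.float64(0.0590050309947393))
side 3645 disc ((543.0609741210938, 258.78289794921875), 64.11443328857422) z 137.2114407733954 tilt [-0.12 -0.34]
  rim 457 (array([0.54652957, 0.25946202]), np.float64(0.059130551265735326))
```

```bash
python3 -m handwheel '[[[0.003,0,0.008],[0,0,0]],[[0.0045,0,0.022],[0,0,0]],[[0.0045,0,0.04],[0,0,0]],[[0.0045,0,0.055],[0,0,0]],[[0.0045,0,0.065],[0,0,0]],[[0.0045,0,0.072],[0,0,0]],[[0.0045,0,0.078],[0,0,0]],[[0.0045,0,0.082],[0,0,0]],[[0.0045,0,0.082],[0,0,0]]]'
python3 ld.py
```

```text
time_s: 26.2
position: [0.5503, 0.2601, 0.106]
tool_rot: [[0.866, 0.499, 0.003], [0.499, -0.866, -0.001], [0.002, 0.002, -1.0]]
ft_force: [-0.4, 0.0, -0.8]
grip_width: 0.0289
gripper_force: 39.7
[0.55025123 0.26006733 0.1060316 ] [-0.43691592  0.02786652 -0.75664833] 0.028894500926657716
scene 1282 disc ((550.7059936523438, 260.04351806640625), 64.4660415649414) z 96.15782788266759 tilt [-0.39  0.09]
  rim 148 (array([0.54800661, 0.26043531]), np.float64(0.06255639199994648))
side 3569 disc ((546.2142333984375, 260.10986328125), 63.57483673095703) z 97.32352782420404 tilt [ 0.   -0.23]
  rim 202 (array([0.54702051, 0.25835941]), np.float64(0.061958228010481904))
```

```bash
python3 -m handwheel '[[[0,0,0.001],[0,0,0]],[[0,0,0.002],[0,0,0]],[[0,0,0.003],[0,0,0]],[[0,0,0.003],[0,0,0]]]' && python3 -m handwheel '[[[0,0,0],[0,0,0]],[[0,0,0],[0,0,0]],[[0,0,0],[0,0,0]],[[0,0,0],[0,0,0]],[[0,0,0],[0,0,0]],[[0,0,0],[0,0,0]],[[0,0,0],[0,0,0]]]' 1 20 && python3 -m handwheel '[[[0,0,-0.02],[0,0,0]],[[0,0,-0.07],[0,0,0]],[[0,0,-0.13],[0,0,0]],[[0,0,-0.19],[0,0,0]],[[0,0,-0.23],[0,0,0]],[[0,0,-0.24],[0,0,0]]]' && python3 ld.py
```

```text
time_s: 26.7
position: [0.5503, 0.2601, 0.1047]
tool_rot: [[0.866, 0.499, 0.003], [0.499, -0.866, -0.001], [0.002, 0.002, -1.0]]
ft_force: [-0.3, 0.3, -1.8]
grip_width: 0.0287
gripper_force: 39.7
time_s: 27.4
position: [0.5503, 0.2601, 0.1047]
tool_rot: [[0.866, 0.499, 0.003], [0.499, -0.866, -0.001], [0.002, 0.002, -1.0]]
ft_force: [0.2, -0.4, -0.1]
grip_width: 0.0852
gripper_force: 0.0
time_s: 28.0
position: [0.5506, 0.2605, 0.2279]
tool_rot: [[0.866, 0.499, 0.008], [0.499, -0.866, 0.0], [0.007, 0.004, -1.0]]
ft_force: [-0.1, -0.4, -0.2]
grip_width: 0.0856
gripper_force: 0.0
[0.55057555 0.26046386 0.22793293] [-0.12472231 -0.39087453 -0.20999905] 0.08562859090401538
scene 1499 disc ((549.8071899414062, 259.9738464355469), 65.06367492675781) z 94.62120162425862 tilt [-0.19 -0.02]
  rim 131 (array([0.54830476, 0.26057574]), np.float64(0.06276732725985872))
side 4172 disc ((546.3236694335938, 260.381591796875), 63.87173080444336) z 95.79518954847556 tilt [ 0.01 -0.22]
  rim 195 (array([0.54705443, 0.25827725]), np.float64(0.06267623654828001))
```

Run:
```python
from h import *
for n in ['scene4','side4']:
    im,P,ok=cloud(n);hsv=cv2.cvtColor(im,cv2.COLOR_RGB2HSV).astype(int);H,S,V=hsv[...,0],hsv[...,1],hsv[...,2]
    r=np.hypot(P[...,0]-CAN[0],P[...,1]-CAN[1]);ins=ok&(r<.054)&(P[...,2]>.012)&(P[...,2]<.06)
    q=(P[ins]-[*CAN,0])*1000
    g=np.zeros((12,12),int)
    for a,b,z in q: i,j=int((a+60)//10),int((b+60)//10);g[i,j]=max(g[i,j],int(z))
    print(n,'max z by 10 mm cell (rows x, cols y)');print(g)
for n in ['scene7','side7']:
    im,P,ok=cloud(n);z=P[...,2]
    m=(ok&(z>.012)&(z<.04)&(P[...,0]>.2)&(P[...,0]<.9)&(abs(P[...,1])<.45)).astype(np.uint8)
    o=cv2.connectedComponentsWithStats(m)
    for i in range(1,o[0]):
        if o[2][i][4]>40: print(n,o[2][i][4],np.median(P[o[1]==i],0).round(3),np.median(im[o[1]==i],0))
```

```text
scene4 max z by 10 mm cell (rows x, cols y)
[[ 0  0  0  0 56 57 53 56  0  0  0  0]
 [ 0  0 29 35 12  0 14 34 54 29  0  0]
 [ 0 45 14  0  0  0 27 34 35 55  0  0]
 [ 0  0  0  0  0  0 27 35 37 34 29  0]
 [ 0  0 29 32 28  0  0 30 30 28 26  0]
 [ 0  0 30 33 32  0  0 28 27 22  0  0]
 [ 0  0  0  0  0  0 34 36 33  0  0  0]
 [ 0  0  0  0  0  0  0  0  0  0  0  0]
 [ 0  0  0  0  0  0  0  0  0  0  0  0]
 [ 0  0  0  0  0  0  0  0  0  0  0  0]
 [ 0  0  0  0  0  0  0  0  0  0  0  0]
 [ 0  0  0  0  0  0  0  0  0  0  0  0]]
side4 max z by 10 mm cell (rows x, cols y)
[[ 0  0  0  0  0  0  0  0  0  0  0  0]
 [ 0  0  0  0  0  0  0  0  0  0  0  0]
 [ 0  0  0  0  0  0  0  0  0  0  0  0]
 [ 0  0 29 25 18  0  0  0  0  0  0  0]
 [ 0 27 32 33 31  0  0  0  0  0  0  0]
 [ 0 30 33 33 33  0 31 33  0  0  0  0]
 [ 0 27 31 32 28 30 34 35  0  0  0  0]
 [ 0  0 26 26 23 25 35 35  0  0  0  0]
 [ 0  0  0 25 30 33 34 32  0  0  0  0]
 [ 0 13 13  0 34 37 36 31  0  0  0  0]
 [ 0  0 19 30 34 36 35  0  0  0  0  0]
 [ 0  0  0  0 43 32 30  0  0  0  0  0]]
scene7 327 [ 0.368 -0.116  0.024] [145. 146. 138.]
scene7 361 [0.364 0.115 
[... 557 characters left out ...]
0.884 -0.344  0.026] [71. 53. 30.]
side7 316 [ 0.591 -0.319  0.021] [53.5 52.  50. ]
side7 43 [ 0.688 -0.282  0.019] [115.  88.  54.]
side7 734 [ 0.548 -0.23   0.02 ] [93.5 73.  51.5]
side7 442 [ 0.764 -0.147  0.027] [136.5 134.5 118.5]
side7 1185 [ 0.54  -0.036  0.025] [35. 37. 38.]
side7 241 [0.746 0.01  0.027] [79. 78. 71.]
side7 52 [ 0.669 -0.022  0.029] [28.  30.5 32. ]
side7 444 [ 0.36  -0.111  0.025] [201. 201. 196.]
side7 161 [0.658 0.037 0.027] [34. 36. 37.]
side7 392 [0.738 0.166 0.026] [73. 77. 74.]
side7 911 [0.351 0.122 0.031] [139.  84.  33.]
side7 356 [0.844 0.312 0.02 ] [111. 115. 107.]
side7 676 [0.526 0.311 0.026] [156. 164. 165.]
side7 155 [0.746 0.416 0.031] [68. 67. 62.]
```

```bash
python3 -c "
from rig import close_job
print(close_job())"
```

```text
the job is handed in; nothing more can be done
None
```

The job is handed in at about 28 s of the 69 s limit: the depth views show the fizzers (all four, as far as I can tell) in the canister with none left in the bin or on the counter, the scoop flat in the tray, and the lid level and centred on the canister; no verdict was returned.

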